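# Draw a parts tray out of the bench shelf with a pull hook and photograph it

## Robot

A 6-joint arm with a two-finger parallel gripper is mounted at the origin on the work surface. World frame = base frame: x ahead of the robot, y to its left, z up, the work surface at z = 0. Lengths are in mm, angles in rad, forces in N, time in s.
With the tool pointing down it reaches from about 300 to 775 mm from the base axis. Payload 14.6 kg.
Tool frame: the origin (TCP) lies midway between the tips of the shut fingers; the grasp point (between the pads) lies 19 mm behind it; z points along the fingers, y is the direction in which the jaws open and shut (so a half turn about z gives the same grasp; the last joint's range is limited). The gripper opens to 94 mm and grips with 3 to 60 N. Pads are 16 mm wide; open, the fingers measure 119 mm over their backs; the gripper's body (75 mm by 177 mm) begins 78 mm behind the grasp point.
Start: joints at [1.206, 0.3, 1.521, -0, 1.321, -0.067], TCP at [161.377, 525.782, 205.446] pointing down, gripper open.
Joint ranges: [-3.03, 3.03], [-0.79, 2.21], [0.23, 2.52], [-1.04, 4.18], [0, 3.07], [-2.55, 2.55]. Speed limits (rad/s): [2.22, 2.22, 2.57, 3.14, 3.14, 3.14].

## Interface

Orientations are given as [roll, pitch, yaw] about the fixed x, y, z axes, in that order (R = Rz(yaw) Ry(pitch) Rx(roll)).
In Python, from cell import manip, camera gives the robot as it stands. The module is installed in compiled form; this text tells all that it offers.
- The arm moves only by the tool jog_arm, never from a script. Its argument "commands" is a list of rows, each a list of 7 numbers: the shift along the world's x, y, z in units of 1 m (1.0 is 1 m), then the turn, a rotation vector about the world's x, y, z in units of 120 degrees (1.0 is 120 degrees), then the opening, from 0 (shut) to 1 (fully open). In form: [[x, y, z, ax, ay, az, grip], ...]. A call has exactly 10 rows; each row is the pose to reach, as a shift and turn from the pose commanded when the call began; what a row does not reach only later rows make up. A row lasts 1/8 s, in which the tool goes at most 62.5 mm and 10.7 degrees, less where a joint would pass 70% of its speed; a pose out of reach is approached as far as the arm can. A call with a number of a shift or a turn outside -1 to 1 is refused whole. A call with a gripper value outside its range is refused whole. The fingers move at their own pace and stop on an object; "grip_force" is the grip in N (left out, the last holds). Time passes only in rows, so rows that repeat a pose let the fingers close, or fill a call up. It gives the time, the measured TCP pose, the force and the opening at its end, in the units of the state.
- manip.read_state(): the state, without advancing time (a new reading comes with each control period).
- camera(name): name is "scene" or "top" or "wrist"; returns a dict with "pixels" (384x512x3 uint8, blue, green, red), "vertical_fov" (degrees; the focal length in pixels is half the picture's height over the tangent of half this angle, whatever the lens; pixels are square), "cx", "cy" (the principal point, pixels), "rvec" (rotation vector, rad) and "tvec" (3), from world to camera coordinates, as OpenCV has them. Camera axes: x right, y down, z forward; pixel columns grow to the right and rows downward; lengths in mm; the calibration is good to about 2 mm. A picture is of the moment at which its call begins. There is no depth.
- manip.sign_off(): hands the job in, once; it reports no verdict.
The state is a dict: "clock": time; "joints": joint angles; "qd": joint speeds; "effort": joint torques, N m; "eef_pos": TCP position; "eef_rot": TCP orientation; "wrist_force": force on the tool from outside, world axes, zero at the start; "moment": the same for the moment, N m; "finger_gap": finger opening in mm.
Only numpy, scipy, OpenCV 4.12 (cv2) and the standard library are available. Lean on these libraries where they do the work, as an engineer would, in place of code of your own. Each camera call takes 0.05 s, during which the arm holds its last target.

## Task

Take the pull hook from its rubber pad, hook its blade over the front lip of the shallow open tray in the bench shelf and drag the tray straight forward until its whole front edge lies on the tape strip on the mat; move the tray with the hook alone, never touching it with the gripper, and leave its neighbours and everything else on the bench where they are. Stand the hook back on its pad, upright on its handle as you found it, and let go. Only then take the picture: press the shutter key to its first click, hold it there for about half a second, press it fully down, and release it.

Things in the scene. Friction and masses are not known exactly. Their poses are not given: they have to be found in the camera images.
- shelf: Fixed blue steel bench shelf, 270 deep (x) x 494 wide (y) x 198 high, open front and back, deck of wires, underside 182 up. Origin: on the mat at the middle of its front face (robot's side); x points to the back. Bays at y = -160, 0, 160 between 14 square posts at y = -240, -80, 80, 240 with 24 high rails. Things in the bays stand on the mat.
- tape (a point): Centre of a flat tape strip stuck on the mat in front of the shelf, parallel to its front face and 85 from it to the strip's middle: 40 wide (x, -20 to 20 here), 494 long (y). Axes as the shelf's.
- tray: Shallow open blue plastic tray, in any bay: 160 (x) x 104 (y) x 55 high, walls 4 thick, about 0.4 kg. Origin: underside level, below the middle of its front edge; +x to its rear. The front edge (x = 0) is that of a 6 deep lip outside the front wall's top; the wall's inner face is at x = 10. The compartment x = 10 to 74 is empty; behind is a 44 high divider.
- tray_front (a point): Middle of the tray's front edge (outer edge of the lip, at the top, 55 above its underside); axes as the tray's.
- tray_corner_left (a point): Left (+y) end of the tray's front edge, at the top of the lip, 52 from its middle.
- tray_corner_right (a point): Right (-y) end of the tray's front edge, at the top of the lip, 52 from its middle.
- tote: Deep open blue plastic tote in another bay, same plan as the tray (160 x 104) but 105 high; leave it. Origin: under the middle of its front edge.
- carton: Closed cardboard carton in the remaining bay, 155 x 100 x 85 high; leave it. Origin: 8 in front of its front face, at underside level.
- pad: Fixed black rubber pad, 210 (x) x 100 (y) x 6 thick, on which the hook stands; to the left or right of the robot, its yaw varies. Origin: centre of its underside.
- hook_grip (a point): Centre of the pull hook's handle, 23 above its underside. The hook, 0.22 kg, stands upright on its handle: a black block 80 long (x) x 28 wide (y) x 46 high. From its front a 10 thick round steel shank runs along +x, its axis 17 above this point, to a blade 130 ahead of this point. z points up.
- hook_blade (a point): Centre of the hook's blade, a flat steel plate 4 thick (x) x 36 wide (y) x 44 high, reaching down to the level of the handle's underside; 35 of it hangs below the shank. It is 130 ahead (+x) of and 1 below the handle's centre.
- hook_claw (a point): Middle of the lower edge of the hook's blade: 130 ahead (+x) of and 23 below the handle's centre. Axes as the hook's.
- shutter_top (a point): Centre of the top of the shutter key, a round black push key, 36 across, standing up from the middle of a fixed grey box 90 x 70 x 36 high; when free its top is 56 above the mat. It is pressed straight down and springs back. On the other side of the robot from the pad.
- shutter_first (a joint): First stage of the shutter key, m: 0 free, 0.006 at the first click; takes 1 N to start and 3 N to reach the click. Halfway pressed means over 0.0045 here with the second stage still under 0.0015.
- shutter_second (a joint): Second stage of the shutter key, m: 0 until the push exceeds about 8 N, then moves to 0.005 (fully down, about 10.5 N). The key travels 11 mm in all. Fully pressed means over 0.0035.
- pen: Marker pen with a clip block, 100 long x 20 wide x 18 high, lying in front of a shelf post; a bystander. Origin: underside.
- bitcase: Grey bit case, 80 x 24 x 24, lying in front of a shelf post; a bystander. Origin: underside.
- bottle: White square dispenser bottle with a steel cap, 56 x 56 x 115 high, beside the shelf; a bystander. Origin: underside.
- roll: Black tape roll, 90 across x 30 high, lying flat beside the shelf; a bystander. Origin: underside.
- driver: Screwdriver, 170 long, about 30 thick, lying beside the pad; a bystander.
- case: Black flat case, 150 x 50 x 20 high, lying beside the shutter box; a bystander. Origin: underside.
- caliper: Steel caliper, 160 long x 60 over the jaw x 16 high, lying flat on the mat in front of the robot; a bystander. Origin: underside.
There are look-alikes about, which are no part of the job. Leave any red or yellow look-alike of the part that bears shutter_top alone.

How it is judged:
By the outcome, as a careful person would: the job done as asked, in the order asked, and still so for the second after the job is handed in, with the robot touching nothing.
It also fails if it takes over 72 s, if anything falls off the work surface, if the arm or the gripper's body presses on something with over 40 N, if the wrist force passes 120 N, or if a joint passes its speed limit or range.

## Working session

There is one attempt and no reset: what is moved stays moved. The work goes in short steps, Python scripts to look and compute and a tool call to move; the robot and the scene stay as the last step left them, time stands still between calls to the robot, and variables do not carry over. Pictures are saved under pics/ and viewed, and the job is handed in when it is done.

Besides the shell and the picture viewer there is one more tool, called after "Request:" as name([rows], argument=value, ...), one row to a line, values as JSON. jog_arm: Moves the arm, as the interface text tells. Its arguments: {"type":"object","properties":{"commands":{"type":"array","items":{"type":"array","items":{"type":"number"}}},"grip_force":{"type":"number"}},"required":["commands"]}

```bash
mkdir -p pics
cat > h.py <<'E'
import numpy as np, cv2
from cell import manip, camera
def snap(name,fn=None):
    c=camera(name)
    if fn: cv2.imwrite('pics/%s.png'%fn,c['pixels'])
    return c
def K(c):
    h=c['pixels'].shape[0]; f=h/2/np.tan(np.radians(c['vertical_fov'])/2)
    return np.array([[f,0,c['cx']],[0,f,c['cy']],[0,0,1.]])
def w(c,u,v,z):
    R=cv2.Rodrigues(np.array(c['rvec'],float))[0]; t=np.array(c['tvec'],float).ravel()
    o=-R.T@t; d=R.T@np.linalg.inv(K(c))@np.array([u,v,1.])
    return o+d*(z-o[2])/d[2]
def px(c,P):
    R=cv2.Rodrigues(np.array(c['rvec'],float))[0]; t=np.array(c['tvec'],float).ravel()
    q=K(c)@(R@np.array(P,float)+t); return q[:2]/q[2]
def save(c,fn):
    import pickle; pickle.dump(c,open(fn+'.pkl','wb'))
def load(fn):
    import pickle; return pickle.load(open(fn+'.pkl','rb'))
def crop(c,u0,v0,u1,v1,s,fn):
    im=c['pixels'][v0:v1,u0:u1]; im=cv2.resize(im,None,fx=s,fy=s,interpolation=cv2.INTER_CUBIC); cv2.imwrite('pics/%s.png'%fn,im)
E
python3 - <<'E'
from h import *
for n in ['scene','top','wrist']:
    c=snap(n,n+'0'); save(c,n+'0'); print(n,c['vertical_fov'],c['cx'],c['cy'],c['rvec'],c['tvec'])
s=manip.read_state(); print(s)
E
```

```text
scene 48.6443522610772 257.8167639086359 197.00030459801025 [ 1.19376347  2.15777967 -1.09695306] [ 272.92365967 -164.64516278 1872.15506405]
top 46.46536591767488 252.33410280364765 183.23035909351765 [ 2.17004348 -2.21047163  0.04836794] [  -5.42348107  477.73186341 1291.92475059]
wrist 61.516427214815884 255.5386630996279 197.3055678747716 [-2.32709576 -1.72195915 -0.25185809] [-550.13485891  -29.9118554   391.96855841]
{'clock': 0.15, 'joints': array([ 1.20635838e+00,  3.00353589e-01,  1.52143178e+00, -1.63792635e-05,
        1.32067125e+00, -6.65877703e-02]), 'qd': array([ 0.00120367, -0.00219988, -0.00175324, -0.00065422,  0.00013644,
       -0.0012636 ]), 'effort': array([-1.41688979e-03, -5.31955397e+01, -3.52823675e+01,  7.07778381e-02,
        2.35735456e-02, -3.47868558e-05]), 'eef_pos': array([161.33840685, 525.60427092, 205.01394417]), 'eef_rot': array([-3.14072955e+00, -4.16559780e-05,  2.84374652e+00]), 'wrist_force': array([-0.89056382,  0.25864322, -0.12982881]), 'moment': array([-0.00814977, -0.01069444, -0.04047012]), 'finger_gap': 93.94383372694816}
```

View pics/scene0.png

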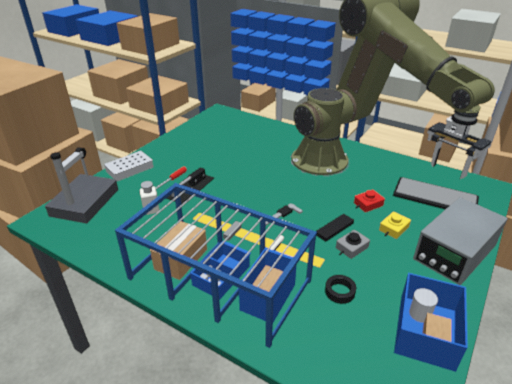

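View pics/top0.png

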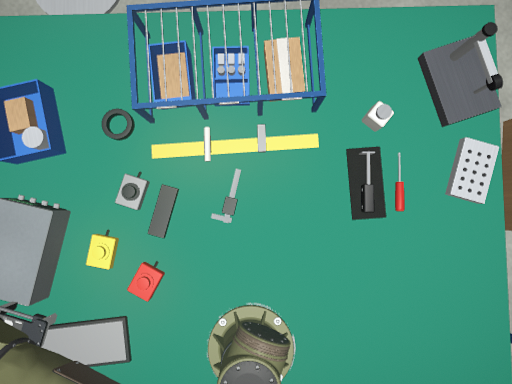

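View pics/wrist0.png

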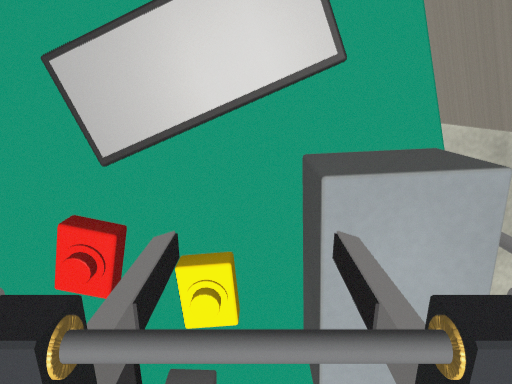

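Run:
```python
from h import *
c=load('top0')
crop(c,120,0,340,165,3.6,'t1'); crop(c,330,130,430,230,6,'t2'); crop(c,80,160,260,300,4,'t3')
s=load('scene0'); crop(s,110,170,330,335,3.6,'s1')
```

```text
(no output)
```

View pics/t1.png

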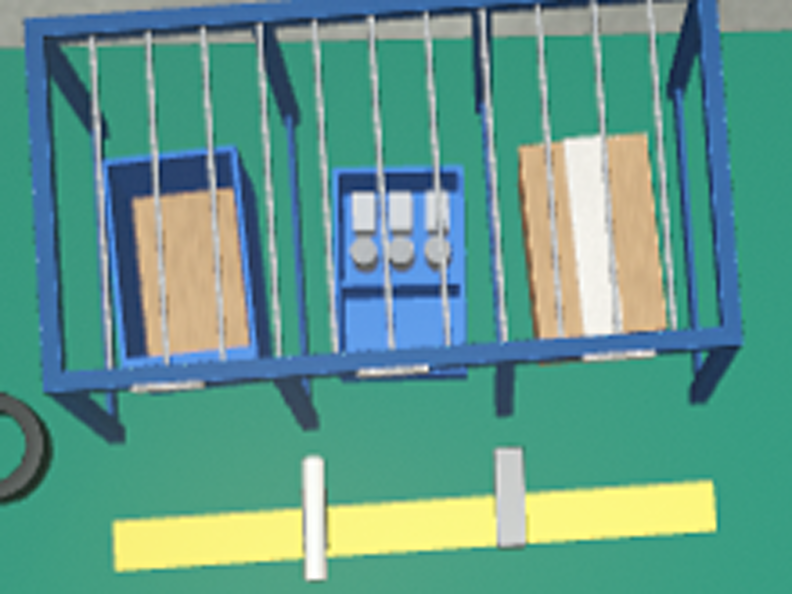

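View pics/t2.png

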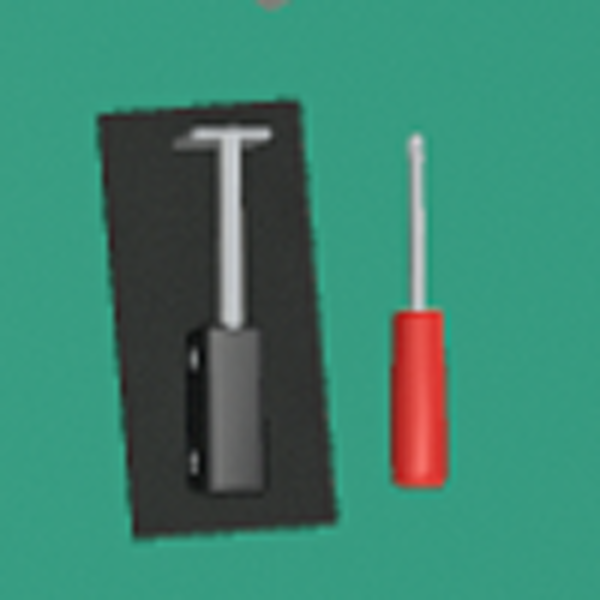

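View pics/t3.png

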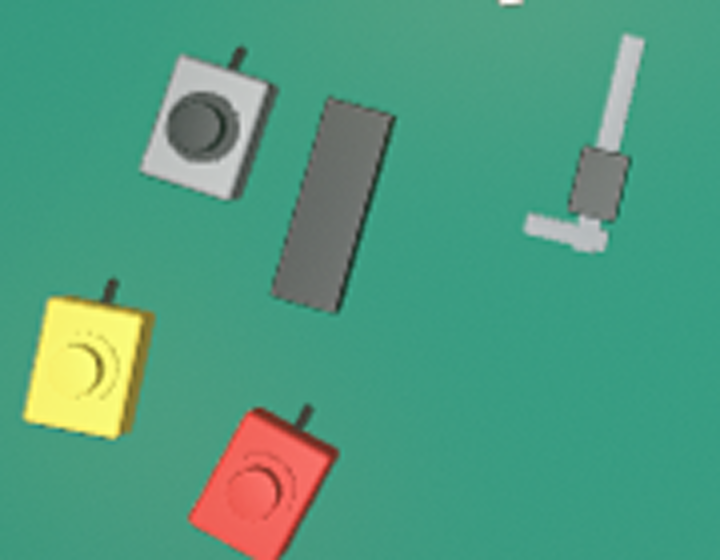

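View pics/s1.png

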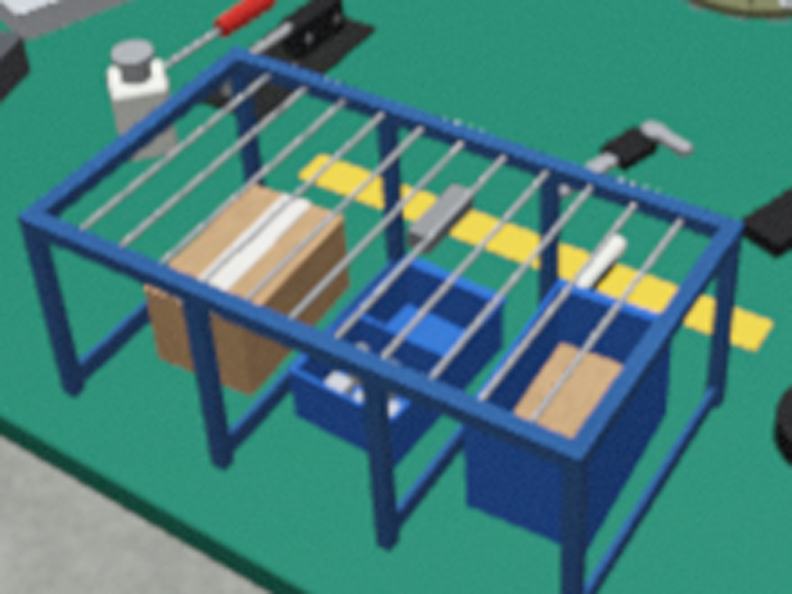

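Run:
```python
from h import *
c=load('top0')
T=lambda p,z:w(c,p[0]/3.6-0.36+120,p[1]/3.6-0.36,z)
for n,p in dict(tBL=(113,522),tFL=(117,572),tBR=(714,481),tFR=(716,531)).items(): print(n,T(p,0).round(1))
for n,p in dict(sFL=(45,393),sFR=(740,347),sBL=(25,22)).items(): print(n,T(p,198).round(1))
for n,p in dict(trayFL=(343,378),trayFR=(467,377),trayBL=(332,168),trayBR=(464,166)).items(): print(n,T(p,55).round(1))
for n,p in dict(penB=(314,457),penF=(316,580)).items(): print(n,T(p,18).round(1))
for n,p in dict(bitBL=(497,448),bitBR=(522,448),bitFL=(499,548),bitFR=(525,547)).items(): print(n,T(p,24).round(1))
H=lambda p,z:w(c,p[0]/6-0.4+330,p[1]/6-0.4+130,z)
for n,p in dict(bladeL=(193,131),bladeR=(271,132)).items(): print(n,H(p,50).round(1))
for n,p in dict(hFL=(210,328),hFR=(260,328),hRL=(210,492),hRR=(266,492)).items(): print(n,H(p,52).round(1))
for n,p in dict(sh0=(230,150),sh1=(232,320)).items(): print(n,H(p,51).round(1))
for n,p in dict(pBL=(97,115),pBR=(300,100),pFL=(134,540),pFR=(338,522)).items(): print(n,H(p,6).round(1))
S=lambda p,z:w(c,p[0]/4-0.4+80,p[1]/4-0.4+160,z)
print('shutter',S((194,126),56).round(1)); 
for p in [(180,56),(275,86),(235,200),(140,172)]: print(S(p,36).round(1))
for p in [(632,38),(598,250),(527,222),(570,210)]: print('cal',S(p,16).round(1))
for p in [(330,97),(395,115),(340,310),(272,295)]: print('case',S(p,20).round(1))
```

```text
tBL [598.4 284.1   0. ]
tFL [557. 281.   0.]
tBR [ 622.6 -211.     0. ]
tFR [ 581.3 -211.6    0. ]
sFL [661.9 284.9 198. ]
sFR [ 684.6 -203.6  198. ]
sBL [929.  298.1 198. ]
trayFL [701.6  88.   55. ]
trayFR [700.4 -10.2  55. ]
trayBL [871.   94.4  55. ]
trayBR [870.4 -10.9  55. ]
penB [645.8 115.8  18. ]
penF [545.3 115.4  18. ]
bitBL [649.  -33.1  24. ]
bitBR [648.6 -53.3  24. ]
bitFL [567.8 -33.2  24. ]
bitFR [568.2 -54.1  24. ]
bladeL [ 560.1 -326.6   50. ]
bladeR [ 558.9 -363.4   50. ]
hFL [ 466.6 -331.2   52. ]
hFR [ 466.2 -354.7   52. ]
hRL [ 389.7 -328.8   52. ]
hRR [ 389.2 -355.    52. ]
sh0 [ 550.6 -343.5   51. ]
sh1 [ 470.2 -341.9   51. ]
pBL [ 574.1 -290.5    6. ]
pBR [ 579.6 -389.8    6. ]
pFL [ 366.4 -302.3    6. ]
pFR [ 373.3 -401.4    6. ]
shutter [459.6 336.6  56. ]
[510.9 352.3  36. ]
[488. 284.  36.]
[406.8 313.1  36. ]
[428.1 381.3  36. ]
cal [519.4  27.9  16. ]
cal [365.9  55.1  16. ]
cal [387.  106.3  16. ]
cal [395.2  75.   16. ]
case [480.3 247.9  20. ]
case [466.3 200.7  20. ]
case [326.2 241.8  20. ]
case [337.8 290.9  20. ]
```

Run:
```python
from h import *
for n in ['wrist0','top0','scene0']:
    c=load(n);R=cv2.Rodrigues(np.array(c['rvec'],float))[0];print(n,(-R.T@np.array(c['tvec']).ravel()).round(1),'fwd',R[2].round(3),'right',R[0].round(3))
c=load('top0')
T=lambda p,z:w(c,p[0]/3.6-0.36+120,p[1]/3.6-0.36,z)
for p in [(343,378),(467,377)]: print(T(p,0),T(p,55))
print('bottle',w(c,383,111,115),w(c,378,118,115), 'driver', w(c,399,182,15),w(c,400,153,5),w(c,400,210,15))
```

```text
wrist0 [ 80.4 551.3 383.1] fwd [ 0.275 -0.086 -0.958] right [ 0.293  0.956 -0.002]
top0 [ 408.5  -25.  1315.2] fwd [ 0.053  0.008 -0.999] right [-0.018 -1.    -0.009]
scene0 [1508.9  623.7  969.9] fwd [-0.685 -0.429 -0.589] right [-0.531  0.847  0.   ]
[714.37785869  92.89156447   0.        ] [701.58554262  87.96125298  55.        ]
[713.12779986  -9.57828711   0.        ] [700.38775812 -10.22356637  55.        ]
bottle [ 661.0039388  -371.81039932  115.        ] [ 642.18749715 -357.70178381  115.        ] driver [ 473.03653099 -440.02455667   15.        ] [ 558.68853947 -449.1662873     5.        ] [ 391.88517896 -440.03071928   15.        ]
```

Request:
jog_arm([
  [0.02,-0.05,0.05,0,0,0.03,1],
  [0.05,-0.1,0.09,0,0,0.07,1],
  [0.08,-0.15,0.095,0,0,0.1,1],
  [0.12,-0.2,0.095,0,0,0.14,1],
  [0.16,-0.25,0.095,0,0,0.167,1],
  [0.2,-0.3,0.095,0,0,0.167,1],
  [0.24,-0.35,0.095,0,0,0.167,1],
  [0.28,-0.4,0.095,0,0,0.167,1],
  [0.3,-0.45,0.095,0,0,0.167,1],
  [0.32,-0.486,0.095,0,0,0.167,1],
])

```text
clock: 1.4
eef_pos: [482.0, 37.6, 300.3]
eef_rot: [-3.142, -0.0, -3.09]
wrist_force: [-0.1, 0.5, 0.2]
finger_gap: 93.9
```

Run:
```python
from h import *
c=snap('wrist'); save(c,'wr1'); crop(c,0,0,512,384,1.55,'wr1'); s=manip.read_state(); print(s['clock'],s['eef_pos'],s['eef_rot'],s['qd'])
```

```text
1.45 [483.68316921  33.68795649 299.71914235] [-3.14028759e+00 -8.31548542e-04 -3.09278245e+00] [ 0.09982953 -0.02747787  0.04131813  0.00722224 -0.00257588  0.14340329]
```

View pics/wr1.png

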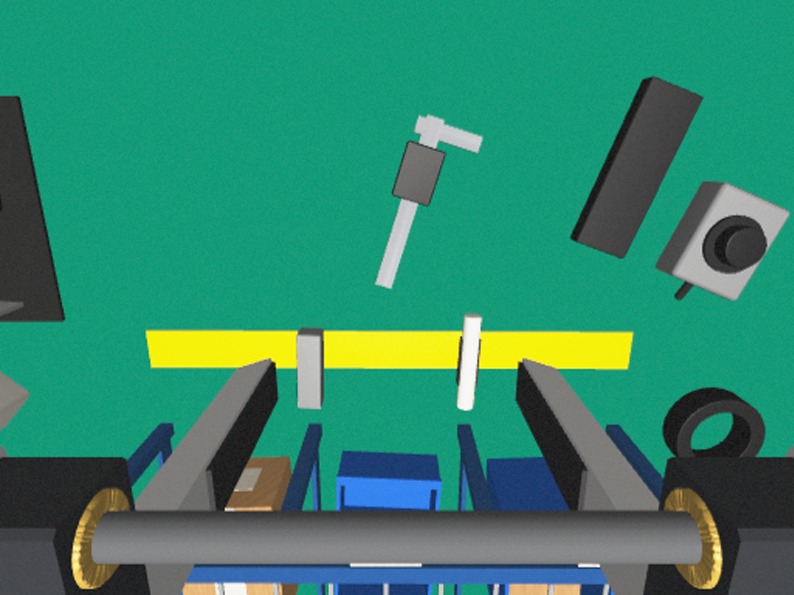

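Run:
```python
from h import *
c=snap('wrist');c=snap('wrist');save(c,'wr2'); crop(c,180,190,320,335,5,'wr2c'); s=manip.read_state(); print(s['clock'],s['eef_pos'],s['eef_rot'],s['qd'].round(3))
```

```text
1.55 [481.77717438  38.12431198 299.81958723] [ 3.14153169e+00 -1.25472673e-03 -3.09298619e+00] [ 0.06  -0.028  0.021  0.006  0.002  0.028]
```

View pics/wr2c.png

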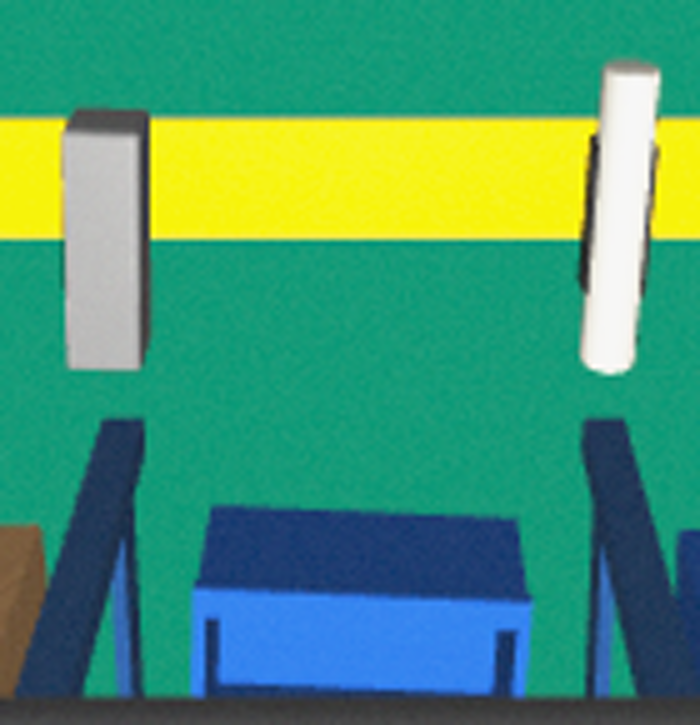

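Run:
```python
from h import *
c=load('wr2')
T=lambda p,z:w(c,p[0]/5-0.4+180,p[1]/5-0.4+190,z).round(1)
print('tape',T((60,118),0),T((590,118),0),T((150,240),0),T((590,240),0))
print('foot',T((210,507),0),T((517,520),0))
print('lip',T((195,586),55),T((530,601),55))
print('bit',T((65,133),24),T((138,133),24),T((68,369),24),T((142,369),24),'bot',T((150,113),0),T((150,345),0))
print('pen',T((605,75),18),T((658,78),18),T((580,365),18),T((637,365),18),'clip',T((597,137),8),T((580,290),8),T((658,145),8))
print('posts',T((103,420),0),T((145,422),0),T((582,420),0),T((625,420),0))
```

```text
tape [572.2 -59.5  -0. ] [564.1 106.7   0. ] [612.4 -31.    0. ] [605.5 110.3   0. ]
foot [709.6  -9.9   0. ] [709.5  94.3   0. ]
lip [701.5  -9.   55. ] [701.8  93.3  55. ]
bit [568.2 -53.4  24. ] [567.1 -31.6  24. ] [646.7 -53.1  24. ] [645.6 -29.9  24. ] bot [569.2 -31.3   0. ] [649.8 -30.7  -0. ]
pen [544.  107.2  18. ] [544.2 123.2  18. ] [640.6 107.9  18. ] [639.7 125.9  18. ] clip [567.4 108.2   8. ] [619.4 107.3   8. ] [569.1 127.3   8. ]
posts [678.2 -46.1   0. ] [678.3 -32.1   0. ] [670.4 113.2   0. ] [669.7 127.5   0. ]
```

Request:
jog_arm([
  [-0.005,-0.05,0,0,0,-0.01,1],
  [-0.01,-0.1,0,0,0,-0.032,1],
  [-0.02,-0.15,-0.02,0,0,-0.032,1],
  [-0.03,-0.2,-0.04,0,0,-0.032,1],
  [-0.04,-0.25,-0.06,0,0,-0.032,1],
  [-0.05,-0.3,-0.08,0,0,-0.032,1],
  [-0.053,-0.35,-0.1,0,0,-0.032,1],
  [-0.053,-0.383,-0.1,0,0,-0.032,1],
  [-0.053,-0.383,-0.1,0,0,-0.032,1],
  [-0.053,-0.383,-0.1,0,0,-0.032,1],
])

```text
clock: 2.8
eef_pos: [428.8, -341.8, 200.6]
eef_rot: [3.141, 0.0, 3.128]
wrist_force: [-0.2, -0.2, 0.6]
finger_gap: 93.8
```

Run:
```python
from h import *
c=snap('wrist'); save(c,'wr3'); crop(c,130,60,390,330,3,'wr3'); crop(c,0,0,512,384,1,'wr3f');s=manip.read_state(); print(s['clock'],s['eef_pos'],s['eef_rot'],s['qd'].round(3))
```

```text
2.85 [ 428.84839786 -341.79321492  200.73148286] [-3.14156412e+00  2.72774477e-04  3.12796170e+00] [-0.    -0.003 -0.002 -0.002  0.001 -0.004]
```

View pics/wr3f.png

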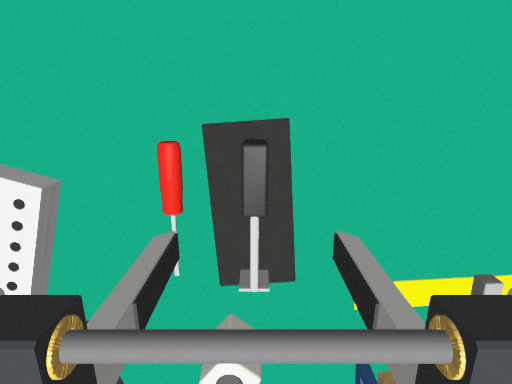

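View pics/wr3.png

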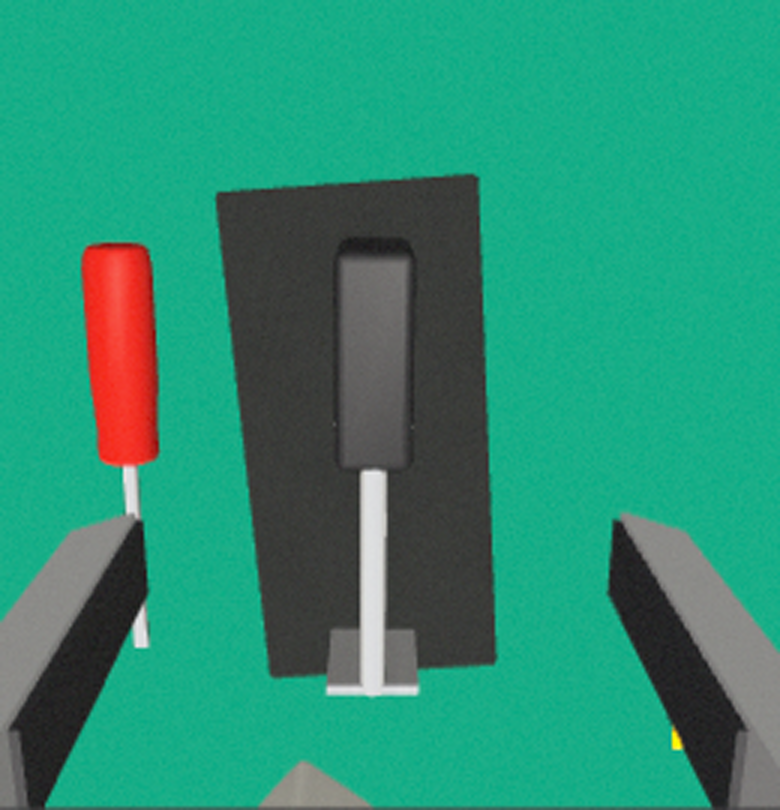

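Run:
```python
from h import *
c=load('wr3')
T=lambda p,z:w(c,p[0]/3-.33+130,p[1]/3-.33+60,z).round(1)
print('blade',T((327,690),50),T((419,690),50))
print('shank',T((373.5,480),51),T((373,680),51))
print('handle rear',T((375,255),52),'front',T((375,468),52),'L',T((334,360),30),'R',T((416,360),30), 'base rear',T((375,238),20))
print('driver',T((157,440),15), 'tool tcp',manip.read_state()['eef_pos'])
```

```text
blade [ 555.2 -362.4   50. ] [ 555.7 -326.7   50. ]
shank [ 468.1 -343.1   51. ] [ 550.4 -344.5   51. ]
handle rear [ 387.1 -341.5   52. ] front [ 463.2 -342.5   52. ] L [ 428.5 -357.3   30. ] R [ 428.9 -326.9   30. ] base rear [ 385.1 -341.5   20. ]
driver [ 463.7 -428.9   15. ] tool tcp [ 428.84839786 -341.79321492  200.73148286]
```

Request:
jog_arm([
  [-0.002,0.0005,-0.04,0,0,0,1],
  [-0.002,0.0005,-0.09,0,0,0,1],
  [-0.002,0.0005,-0.135,0,0,0,1],
  [-0.002,0.0005,-0.165,0,0,0,1],
  [-0.002,0.0005,-0.184,0,0,0,1],
  [-0.002,0.0005,-0.184,0,0,0,1],
  [-0.002,0.0005,-0.184,0,0,0,0.25],
  [-0.002,0.0005,-0.184,0,0,0,0.2],
  [-0.002,0.0005,-0.184,0,0,0,0.2],
  [-0.002,0.0005,-0.184,0,0,0,0.2],
], grip_force=35)

```text
clock: 4.1
eef_pos: [426.4, -342.8, 16.7]
eef_rot: [-3.141, 0.0, 3.126]
wrist_force: [-0.9, -0.4, -0.3]
finger_gap: 57.4
```

Request:
jog_arm([
  [0,0,0,0,0,0,0.2],
  [0,0,0,0,0,0,0.2],
  [0,0,0,0,0,0,0.2],
  [0,0,0,0,0,0,0.2],
  [0,0,0,0,0,0,0.2],
  [0,0,0,0,0,0,0.2],
  [0,0,0,0,0,0,0.2],
  [0,0,0,0,0,0,0.2],
  [0,0,0,0,0,0,0.2],
  [0,0,0,0,0,0,0.2],
], grip_force=35)

```text
clock: 5.35
eef_pos: [426.4, -342.7, 16.4]
eef_rot: [-3.142, -0.0, 3.127]
wrist_force: [0.5, -0.4, -0.2]
finger_gap: 28.1
```

Request:
jog_arm([
  [0,0,0.02,0,0,0,0.2],
  [0,0,0.05,0,0,0,0.2],
  [0,0.01,0.08,0,0,0,0.2],
  [0,0.05,0.095,0,0,0,0.2],
  [0,0.1,0.095,0,0,0.005,0.2],
  [0,0.155,0.095,0,0,0.01,0.2],
  [0,0.21,0.095,0,0,0.017,0.2],
  [0,0.27,0.095,0,0,0.017,0.2],
  [0,0.33,0.095,0,0,0.017,0.2],
  [0,0.382,0.095,0,0,0.017,0.2],
])

```text
clock: 6.6
eef_pos: [425.9, 41.3, 111.5]
eef_rot: [3.141, 0.0, -3.121]
wrist_force: [1.2, 0.5, -2.6]
finger_gap: 28.1
```

Request:
jog_arm([
  [0,0,0,0,0,0,0.2],
  [0.02,0,-0.005,0,0,0,0.2],
  [0.05,0,-0.01,0,0,0,0.2],
  [0.08,0,-0.015,0,0,0,0.2],
  [0.1,0,-0.02,0,0,0,0.2],
  [0.1,0,-0.02,0,0,0,0.2],
  [0.1,0,-0.02,0,0,0,0.2],
  [0.1,0,-0.02,0,0,0,0.2],
  [0.1,0,-0.02,0,0,0,0.2],
  [0.1,0,-0.02,0,0,0,0.2],
])

```text
clock: 7.85
eef_pos: [526.3, 39.3, 91.6]
eef_rot: [-3.142, 0.0, -3.121]
wrist_force: [0.1, -0.5, -1.2]
finger_gap: 27.7
```

Run:
```python
from h import *
c=snap('wrist'); save(c,'wr4'); crop(c,0,0,512,384,1.5,'wr4');s=manip.read_state(); print(s['clock'],s['eef_pos'],s['eef_rot'],s['qd'].round(3),s['wrist_force'],s['moment'],s['finger_gap'])
```

```text
7.9 [526.31392568  39.3106045   91.61176948] [-3.14155553e+00  2.37574444e-04 -3.12093535e+00] [ 0.001  0.004 -0.001  0.002 -0.002 -0.001] [-0.54941996  0.87490322 -1.68590808] [ 0.02344995  0.02123201 -0.06510971] 27.715310285256574
```

View pics/wr4.png

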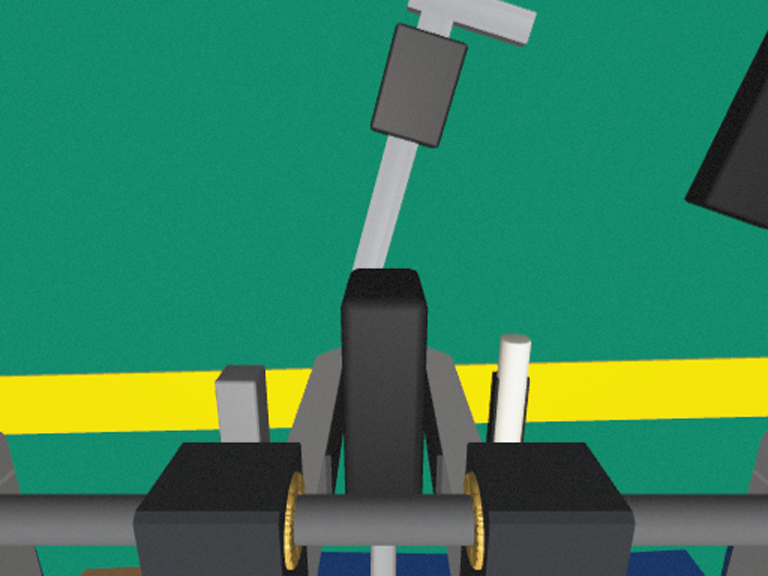

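Request:
jog_arm([
  [0.01,0,0,0,0,0,0.2],
  [0.025,0,0,0,0,0,0.2],
  [0.04,0,0,0,0,0,0.2],
  [0.055,0,0,0,0,0,0.2],
  [0.068,0,0,0,0,0,0.2],
  [0.074,0,0,0,0,0,0.2],
  [0.074,0,0,0,0,0,0.2],
  [0.074,0,0,0,0,0,0.2],
  [0.074,0,0,0,0,0,0.2],
  [0.074,0,0,0,0,0,0.2],
])

```text
clock: 9.15
eef_pos: [600.3, 39.3, 91.6]
eef_rot: [-3.142, 0.0, -3.121]
wrist_force: [-0.6, 0.2, -2.3]
finger_gap: 27.2
```

Run:
```python
from h import *
c=snap('top'); save(c,'t5'); crop(c,190,20,290,150,5,'t5');s=manip.read_state(); print(s['clock'],s['eef_pos'],s['eef_rot'],s['wrist_force'],s['finger_gap'])
c=snap('scene');crop(c,150,120,350,300,3.6,'s5')
```

```text
9.2 [600.29762986  39.28318082  91.54339104] [-3.14157681e+00  1.08969350e-04 -3.12103256e+00] [-0.44042715 -0.04941793 -1.65902958] 27.81543115396785
```

View pics/t5.png

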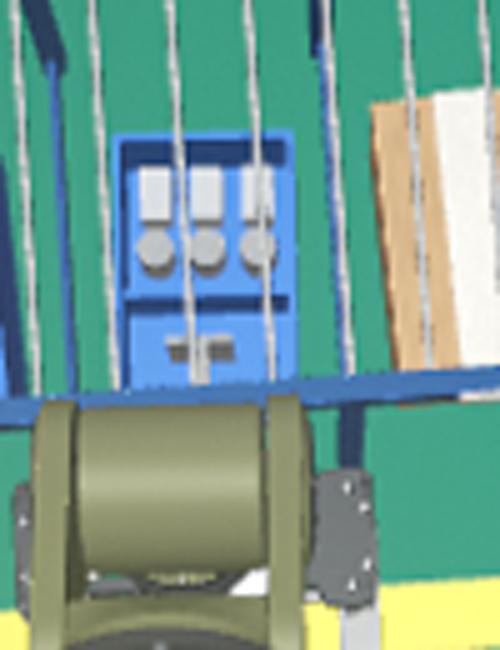

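View pics/s5.png

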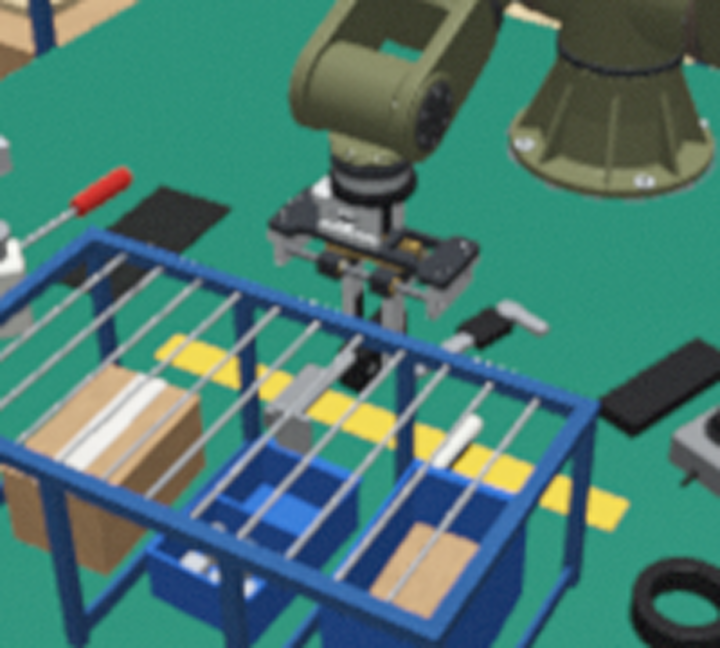

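Run:
```python
from h import *
c=load('t5')
T=lambda p,z:w(c,p[0]/5-.4+190,p[1]/5-.4+20,z).round(1)
print('blade top back',T((167,338),125),T((233,340),125),'bottom',T((165,360),81),T((233,358),81))
print('tray',T((128,133),55),T((292,130),55),'div',T((125,303),44),T((290,298),44),T((118,380),55),T((297,380),55))
```

```text
blade top back [732.4  59.2 125. ] [730.6  23.6 125. ] bottom [731.9  63.6  81. ] [732.3  25.6  81. ]
tray [871.1  84.8  55. ] [870.8  -9.4  55. ] div [775.4  88.9  44. ] [776.3  -6.3  44. ] [727.8  92.5  55. ] [725.7  -9.6  55. ]
```

Request:
jog_arm([
  [0,0,-0.01,0,0,0,0.2],
  [0,0,-0.02,0,0,0,0.2],
  [0,0,-0.03,0,0,0,0.2],
  [0,0,-0.04,0,0,0,0.2],
  [0,0,-0.048,0,0,0,0.2],
  [0,0,-0.054,0,0,0,0.2],
  [0,0,-0.054,0,0,0,0.2],
  [0,0,-0.054,0,0,0,0.2],
  [0,0,-0.054,0,0,0,0.2],
  [0,0,-0.054,0,0,0,0.2],
])

```text
clock: 10.5
eef_pos: [600.5, 39.3, 37.7]
eef_rot: [-3.142, 0.0, -3.121]
wrist_force: [-0.2, -0.7, -2.0]
finger_gap: 28.2
```

Run:
```python
from h import *
s=manip.read_state(); print(s['clock'],s['eef_pos'],s['eef_rot'],s['wrist_force'],s['finger_gap'])
c=snap('scene');crop(c,150,120,350,300,3.6,'s6')
```

```text
10.5 [600.48974649  39.29380786  37.70114307] [-3.14159254e+00  4.15279825e-04 -3.12100501e+00] [-0.21964399 -0.74201179 -2.04342802] 28.15760327227152
```

View pics/s6.png

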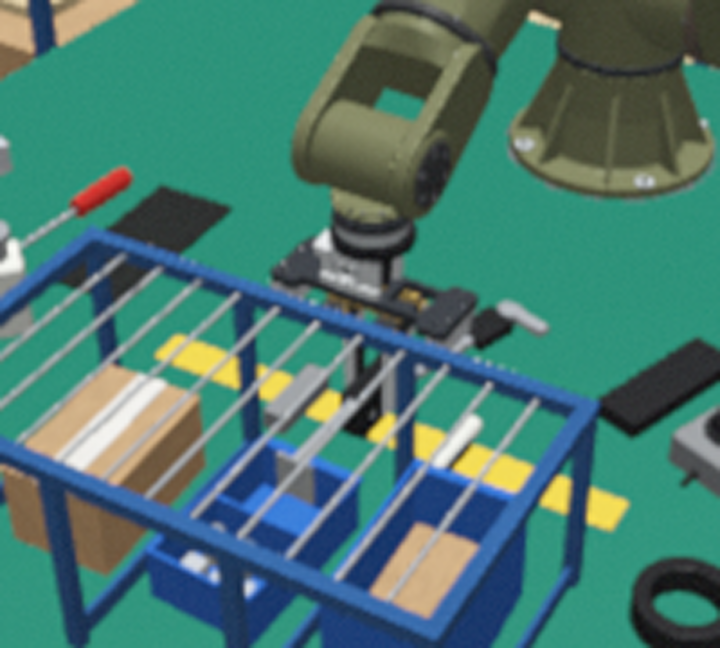

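Request:
jog_arm([
  [-0.006,0,0,0,0,0,0.2],
  [-0.012,0,0,0,0,0,0.2],
  [-0.017,-0.0002,0,0,0,0,0.2],
  [-0.022,-0.0005,0,0,0,0,0.2],
  [-0.028,-0.0007,0,0,0,0,0.2],
  [-0.035,-0.001,0,0,0,0,0.2],
  [-0.042,-0.0012,0,0,0,0,0.2],
  [-0.049,-0.0014,0,0,0,0,0.2],
  [-0.055,-0.0016,0,0,0,0,0.2],
  [-0.06,-0.0018,0,0,0,0,0.2],
])

```text
clock: 11.8
eef_pos: [540.0, 37.5, 37.5]
eef_rot: [-3.142, 0.0, -3.121]
wrist_force: [2.6, 0.1, -2.5]
finger_gap: 27.6
```

Run:
```python
from h import *
s=manip.read_state(); print(s['clock'],s['eef_pos'],s['eef_rot'],s['wrist_force'],s['finger_gap'])
c=snap('top');save(c,'t7');crop(c,190,20,290,150,5,'t7');
c=snap('scene');crop(c,150,120,350,300,3.6,'s7')
```

```text
11.8 [540.03876233  37.47313864  37.4935126 ] [-3.14158613e+00  9.48207750e-05 -3.12103381e+00] [ 2.61766001  0.07161744 -2.4962651 ] 27.630430167640526
```

View pics/t7.png

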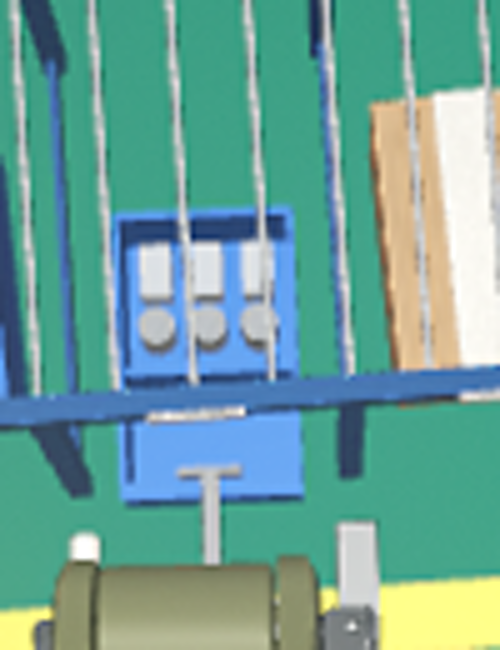

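View pics/s7.png

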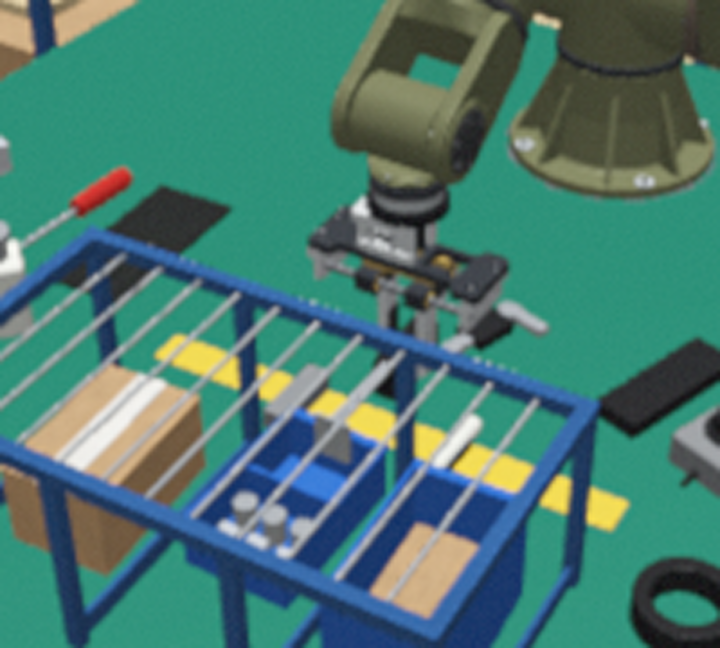

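Run:
```python
from h import *
c=load('t7')
T=lambda p,z:w(c,p[0]/5-.4+190,p[1]/5-.4+20,z).round(1)
print(T((125,498),55),T((303,494),55),'bit',T((338,522),24),T((338,600),24),'blade',T((209,471),70),'back',T((115,215),55),T((292,208),55))
```

```text
[659.7  89.4  55. ] [660.  -11.9  55. ] bit [649.3 -31.6  24. ] [603.6 -30.8  24. ] blade [671.1  40.6  70. ] back [823.5  92.9  55. ] [825.4  -8.6  55. ]
```

Request:
jog_arm([
  [-0.007,-0.0002,0,0,0,0,0.2],
  [-0.015,-0.0004,0,0,0,0,0.2],
  [-0.024,-0.0006,0,0,0,0,0.2],
  [-0.033,-0.0009,0,0,0,0,0.2],
  [-0.042,-0.0012,0,0,0,0,0.2],
  [-0.051,-0.0014,0,0,0,0,0.2],
  [-0.058,-0.0017,0,0,0,0,0.2],
  [-0.064,-0.0019,0,0,0,0,0.2],
  [-0.068,-0.002,0,0,0,0,0.2],
  [-0.071,-0.002,0,0,0,0,0.2],
])

```text
clock: 13.15
eef_pos: [469.2, 35.5, 37.5]
eef_rot: [-3.142, 0.0, -3.121]
wrist_force: [2.5, 0.6, -1.5]
finger_gap: 27.7
```

Run:
```python
from h import *
s=manip.read_state(); print(s['clock'],s['eef_pos'],s['eef_rot'],s['wrist_force'],s['finger_gap'])
c=snap('top');save(c,'t8');crop(c,140,60,330,170,4,'t8');
c=snap('wrist');save(c,'w8');crop(c,0,0,512,384,1.5,'w8')
```

```text
13.15 [469.24130003  35.47285065  37.47661529] [-3.14158468e+00  1.25598687e-04 -3.12106651e+00] [ 2.46774232  0.57538161 -1.50416685] 27.730710096369798
```

View pics/t8.png

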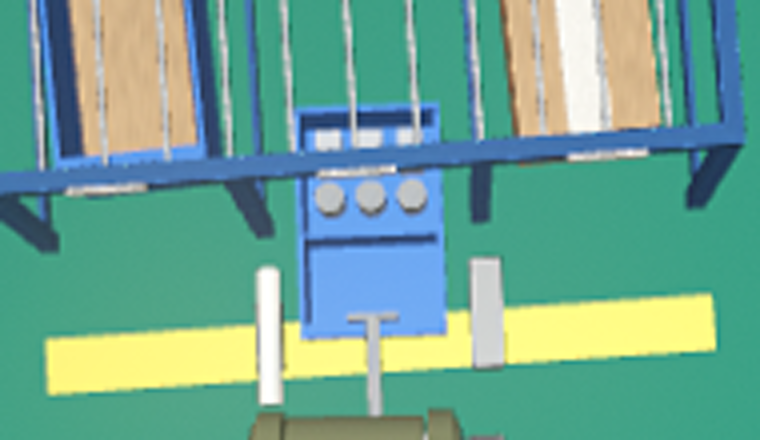

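View pics/w8.png

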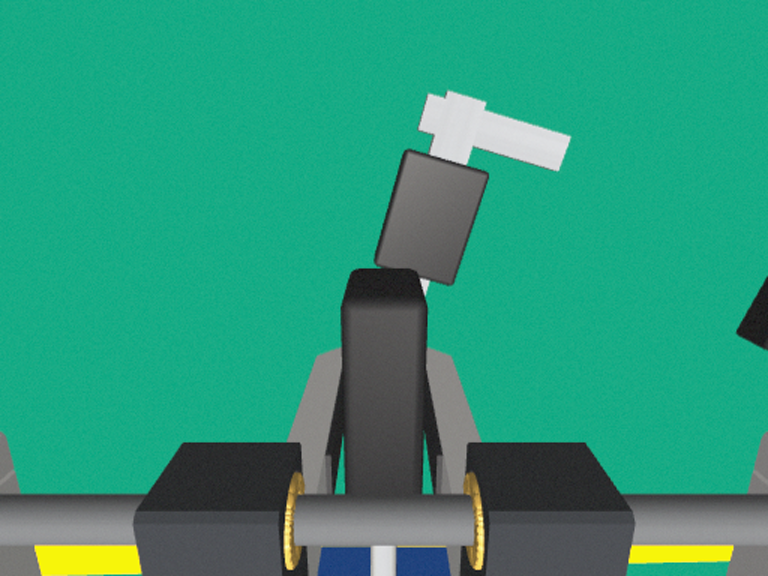

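Run:
```python
from h import *
c=load('t8')
T=lambda p,z:w(c,p[0]/4-.4+140,p[1]/4-.4+60,z).round(1)
print('lip',T((302,338),55),T((446,332),55),'tape F',T((49,395),0),T((714,350),0),'B',T((46,340),0),T((710,294),0))
print('bit',T((471,260),24),T((475,367),24),'pen',T((268,268),18),T((271,404),18))
```

```text
lip [588.4  89.   55. ] [590.7 -13.2  55. ] tape F [557.5 281.9   0. ] [ 581.4 -210.3    0. ] B [598.5 283.9   0. ] [ 623.1 -208.4    0. ]
bit [647.6 -32.   24. ] [569.2 -33.5  24. ] pen [645.7 116.5  18. ] [545.8 115.6  18. ]
```

Request:
jog_arm([
  [0.006,0,0,0,0,0,0.2],
  [0.012,0,0,0,0,0,0.2],
  [0.012,0,0.01,0,0,0,0.2],
  [0.012,0,0.035,0,0,0,0.2],
  [0.012,0,0.065,0,0,0,0.2],
  [0.005,0,0.08,0,0,0,0.2],
  [-0.01,0,0.08,0,0,0,0.2],
  [-0.025,-0.02,0.08,0,0,0,0.2],
  [-0.04,-0.05,0.08,0,0,0,0.2],
  [-0.043,-0.09,0.08,0,0,0,0.2],
])

```text
clock: 14.5
eef_pos: [425.1, -54.9, 117.4]
eef_rot: [3.141, -0.0, -3.12]
wrist_force: [1.4, 0.1, -2.7]
finger_gap: 27.8
```

Request:
jog_arm([
  [0,-0.05,0,0,0,-0.005,0.2],
  [0,-0.1,0,0,0,-0.01,0.2],
  [0,-0.15,0,0,0,-0.017,0.2],
  [0,-0.2,0,0,0,-0.017,0.2],
  [0,-0.245,0,0,0,-0.017,0.2],
  [0,-0.275,0,0,0,-0.017,0.2],
  [0,-0.2882,-0.01,0,0,-0.017,0.2],
  [0,-0.2882,-0.03,0,0,-0.017,0.2],
  [0,-0.2882,-0.05,0,0,-0.017,0.2],
  [0,-0.2882,-0.07,0,0,-0.017,0.2],
])

```text
clock: 15.75
eef_pos: [426.1, -341.5, 46.1]
eef_rot: [3.141, -0.001, 3.127]
wrist_force: [-0.4, 0.1, -2.7]
finger_gap: 27.7
```

Run:
```python
from h import *
s=manip.read_state(); print(s['clock'],s['eef_pos'],s['eef_rot'],s['wrist_force'],s['finger_gap'])
c=snap('top');save(c,'t9');crop(c,140,60,440,250,2.6,'t9');
```

```text
15.75 [ 426.05616508 -341.52005364   46.06209584] [ 3.14067478e+00 -8.84426908e-04  3.12714773e+00] [-0.42179967  0.07063944 -2.69546541] 27.65926972478608
```

View pics/t9.png

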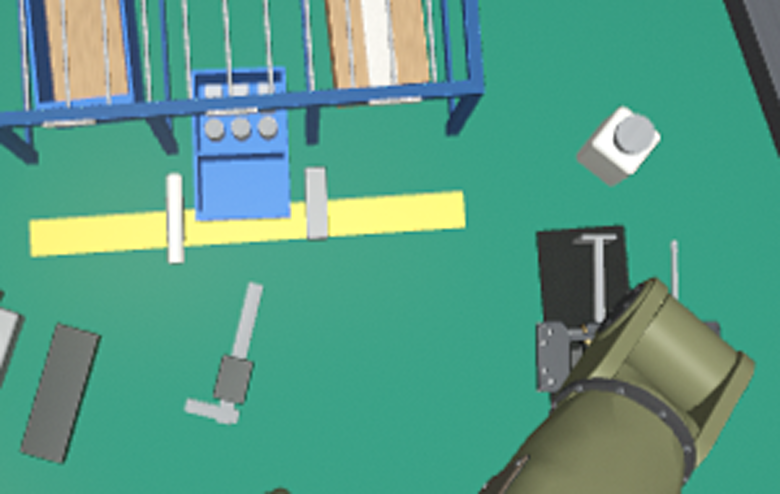

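Request:
jog_arm([
  [0,0,-0.01,0,0,0,0.2],
  [0,0,-0.018,0,0,0,0.2],
  [0,0,-0.023,0,0,0,0.2],
  [0,0,-0.026,0,0,0,0.2],
  [0,0,-0.028,0,0,0,0.2],
  [0,0,-0.029,0,0,0,0.2],
  [0,0,-0.03,0,0,0,0.2],
  [0,0,-0.0305,0,0,0,0.2],
  [0,0,-0.0308,0,0,0,0.2],
  [0,0,-0.0308,0,0,0,0.2],
])

```text
clock: 17.05
eef_pos: [426.4, -342.7, 16.6]
eef_rot: [3.142, -0.0, 3.127]
wrist_force: [0.3, 1.2, -2.2]
finger_gap: 27.7
```

Request:
jog_arm([
  [0,0,-0.0002,0,0,0,0.2],
  [0,0,-0.0004,0,0,0,0.2],
  [0,0,-0.0004,0,0,0,0.2],
  [0,0,-0.0004,0,0,0,0.26],
  [0,0,-0.0004,0,0,0,0.31],
  [0,0,-0.0004,0,0,0,0.36],
  [0,0,-0.0004,0,0,0,0.5],
  [0,0,-0.0004,0,0,0,0.8],
  [0,0,-0.0004,0,0,0,1],
  [0,0,-0.0004,0,0,0,1],
], grip_force=10)

```text
clock: 18.3
eef_pos: [426.4, -342.7, 16.2]
eef_rot: [-3.142, 0.0, 3.127]
wrist_force: [0.2, -0.3, -0.3]
finger_gap: 70.2
```

Request:
jog_arm([
  [0,0,0,0,0,0,1],
  [0,0,0,0,0,0,1],
  [0,0,0,0,0,0,1],
  [0,0,0,0,0,0,1],
  [0,0,0.02,0,0,0,1],
  [0,0,0.05,0,0,0,1],
  [0,0,0.09,0,0,0,1],
  [0,0,0.14,0,0,0,1],
  [0,0,0.18,0,0,0,1],
  [0,0,0.18,0,0,0,1],
])

```text
clock: 19.55
eef_pos: [427.2, -343.4, 199.2]
eef_rot: [-3.138, 0.004, 3.127]
wrist_force: [-0.3, -0.5, -0.9]
finger_gap: 93.9
```

Run:
```python
from h import *
s=manip.read_state(); print(s['clock'],s['eef_pos'],s['eef_rot'],s['wrist_force'],s['finger_gap'])
c=snap('wrist');c=snap('wrist');save(c,'w10');crop(c,130,60,390,330,2.2,'w10');
T=lambda p,z:w(c,p[0],p[1],z).round(1)
```

```text
19.55 [ 427.18212243 -343.44803154  199.22710676] [-3.13798649  0.0040097   3.12657428] [-0.33139628 -0.52647621 -0.91443808] 93.91219971141643
```

View pics/w10.png

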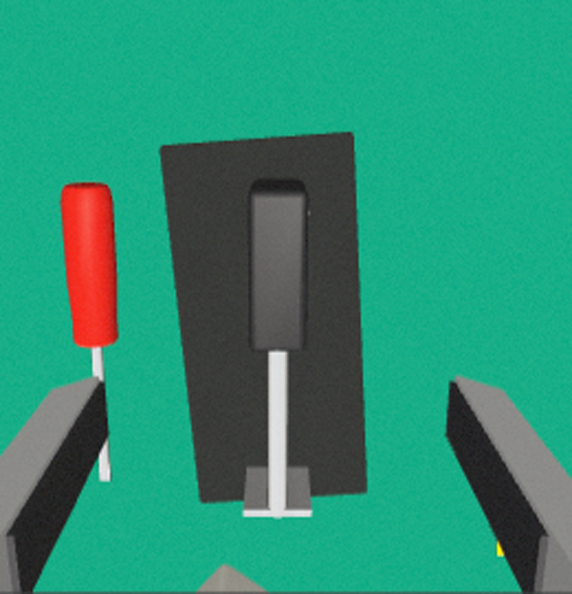

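Request:
jog_arm([
  [0,0.05,0.03,0,0,0,0],
  [0.01,0.1,0.04,0,0,0,0],
  [0.02,0.16,0.04,0,0,0,0],
  [0.03,0.22,0.04,0,0,0,0],
  [0.03,0.28,0.04,0,0,0,0],
  [0.03,0.34,0.04,0,0,0,0],
  [0.03,0.4,0.04,0,0,0,0],
  [0.03,0.46,0.04,0,0,0,0],
  [0.03,0.52,0.04,0,0,0,0],
  [0.03,0.57,0.04,0,0,0,0],
], grip_force=20)

```text
clock: 20.9
eef_pos: [455.5, 229.3, 234.6]
eef_rot: [-3.141, -0.002, 3.127]
wrist_force: [1.2, -1.1, 0.1]
finger_gap: 0.9
```

Request:
jog_arm([
  [0,0.04,0,0,0,0,0],
  [0,0.08,-0.01,0,0,0,0],
  [0,0.1,-0.02,0,0,0,0],
  [0,0.109,-0.03,0,0,0,0],
  [0,0.109,-0.035,0,0,0,0],
  [0,0.109,-0.035,0,0,0,0],
  [0,0.109,-0.035,0,0,0,0],
  [0,0.109,-0.035,0,0,0,0],
  [0,0.109,-0.035,0,0,0,0],
  [0,0.109,-0.035,0,0,0,0],
])

```text
clock: 22.15
eef_pos: [456.4, 336.3, 201.3]
eef_rot: [3.142, 0.0, 3.127]
wrist_force: [-0.2, 0.4, -1.1]
finger_gap: 0.3
```

Run:
```python
from h import *
s=manip.read_state(); print(s['clock'],s['eef_pos'],s['eef_rot'],s['wrist_force'],s['finger_gap'])
c=snap('wrist');save(c,'w11');crop(c,120,30,400,310,2.8,'w11')
```

```text
22.15 [456.38617227 336.25653999 201.3390565 ] [3.14153809e+00 9.59345232e-05 3.12650745e+00] [-0.20882555  0.41863122 -1.12601645] 0.3442354225770106
```

View pics/w11.png

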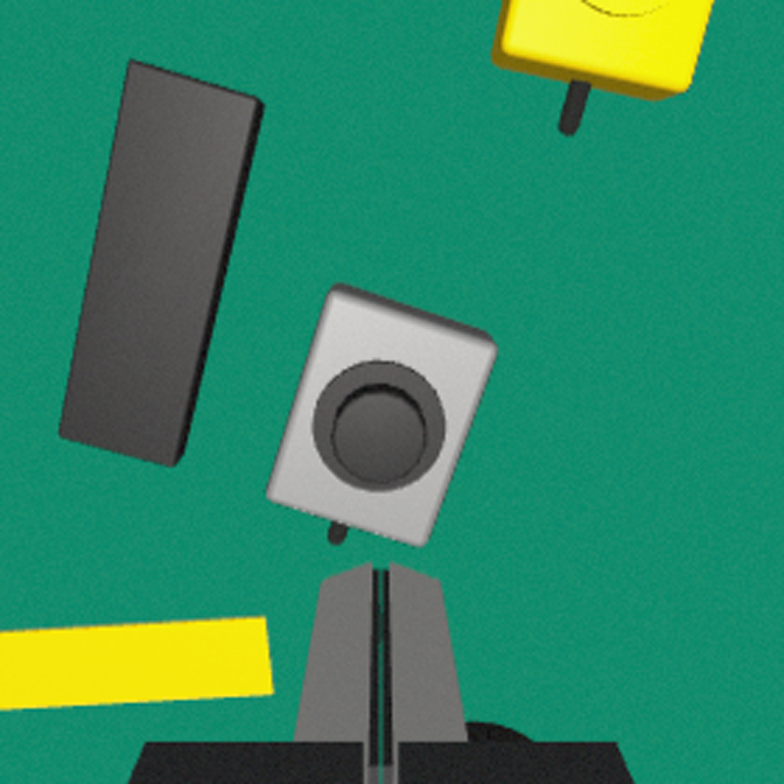

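Run:
```python
from h import *
c=load('w11')
T=lambda p,z:w(c,p[0]/2.8-.32+120,p[1]/2.8-.32+30,z).round(1)
print(T((379,437),56),T((332,437),56),T((427,437),56),T((379,484),56),'ring',T((379,426),36))
```

```text
[456.7 336.4  56. ] [456.4 319.   56. ] [456.9 354.2  56. ] [474.9 336.2  56. ] ring [457.5 336.4  36. ]
```

Request:
jog_arm([
  [0,0,-0.03,0,0,0,0],
  [0,0,-0.07,0,0,0,0],
  [0,0,-0.1,0,0,0,0],
  [0,0,-0.125,0,0,0,0],
  [0,0,-0.137,0,0,0,0],
  [0,0,-0.14,0,0,0,0],
  [0,0,-0.14,0,0,0,0],
  [0,0,-0.14,0,0,0,0],
  [0,0,-0.14,0,0,0,0],
  [0,0,-0.14,0,0,0,0],
])

```text
clock: 23.45
eef_pos: [456.5, 336.4, 61.5]
eef_rot: [3.141, 0.0, 3.127]
wrist_force: [-1.0, 0.0, -0.9]
finger_gap: -0.0
```

```bash
cat > avg.py <<'E'
from h import *
F=[];Z=[]
for i in range(8):
    c=camera('scene'); s=manip.read_state(); F.append(s['wrist_force']); Z.append(s['eef_pos'])
F=np.array(F); print(s['clock'],F.mean(0).round(2),F.std(0).round(2),np.mean(Z,0).round(2),s['finger_gap'])
cv2.imwrite('pics/sc_%d.png'%int(s['clock']*100),c['pixels'])
E
python3 avg.py
```

```text
23.85 [ 0.03 -0.   -0.04] [0.57 0.38 0.52] [456.4  336.29  61.31] 0.421890922644953
```

Request:
jog_arm([
  [0,0,-0.001,0,0,0,0],
  [0,0,-0.002,0,0,0,0],
  [0,0,-0.004,0,0,0,0],
  [0,0,-0.006,0,0,0,0],
  [0,0,-0.007,0,0,0,0],
  [0,0,-0.007,0,0,0,0],
  [0,0,-0.007,0,0,0,0],
  [0,0,-0.007,0,0,0,0],
  [0,0,-0.007,0,0,0,0],
  [0,0,-0.007,0,0,0,0],
])

```text
clock: 25.1
eef_pos: [456.4, 336.3, 54.3]
eef_rot: [3.142, 0.0, 3.127]
wrist_force: [-1.4, -0.2, 1.5]
finger_gap: 0.8
```

```bash
python3 avg.py
```

```text
25.5 [-0.48 -0.14  1.4 ] [0.25 0.48 0.63] [456.38 336.28  54.26] 0.23186311297842357
```

Request:
jog_arm([
  [0,0,-0.0015,0,0,0,0],
  [0,0,-0.004,0,0,0,0],
  [0,0,-0.004,0,0,0,0],
  [0,0,-0.004,0,0,0,0],
  [0,0,-0.004,0,0,0,0],
  [0,0,-0.004,0,0,0,0],
  [0,0,-0.0075,0,0,0,0],
  [0,0,-0.0093,0,0,0,0],
  [0,0,-0.0095,0,0,0,0],
  [0,0,-0.0095,0,0,0,0],
])

```text
clock: 26.75
eef_pos: [456.5, 336.3, 45.2]
eef_rot: [3.141, 0.0, 3.127]
wrist_force: [-3.0, -2.1, 9.4]
finger_gap: 1.0
```

```bash
python3 -c "
from h import *
s=manip.read_state();print(s['clock'],s['eef_pos'],s['wrist_force'])"
```

```text
26.75 [456.46557812 336.33921916  45.2211395 ] [-2.95091648 -2.14872558  9.41571858]
```

Request:
jog_arm([
  [0,0,0.006,0,0,0,0],
  [0,0,0.015,0,0,0,0],
  [0,0,0.04,0,0,0,0],
  [0,0,0.08,0,0,0,0],
  [0,0,0.12,0,0,0,0],
  [0,0,0.15,0,0,0,0],
  [0,0,0.15,0,0,0,0],
  [0,0,0.15,0,0,0,0],
  [0,0,0.15,0,0,0,0],
  [0,0,0.15,0,0,0,0],
])

```text
clock: 28.0
eef_pos: [456.2, 336.2, 193.9]
eef_rot: [-3.141, -0.001, 3.127]
wrist_force: [-0.1, 0.2, -0.6]
finger_gap: 0.5
```

Run:
```python
from h import *
c=snap('wrist');crop(c,0,0,512,384,1,'w12');c=snap('scene','s12');c=snap('top');save(c,'t12');crop(c,0,0,512,384,1.5,'t12')
T=lambda p,z:w(c,p[0]/4-.4+140,p[1]/4-.4+60,z).round(1)
crop(c,140,60,330,170,4,'t12c')
s=manip.read_state();print(s['clock'],s['eef_pos'],s['wrist_force'])
```

```text
28.15 [456.34196345 336.23386604 194.43287193] [0.16904732 0.72565187 0.10913566]
```

View pics/w12.png

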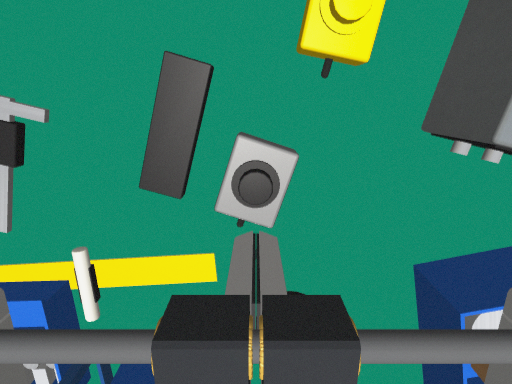

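View pics/t12.png

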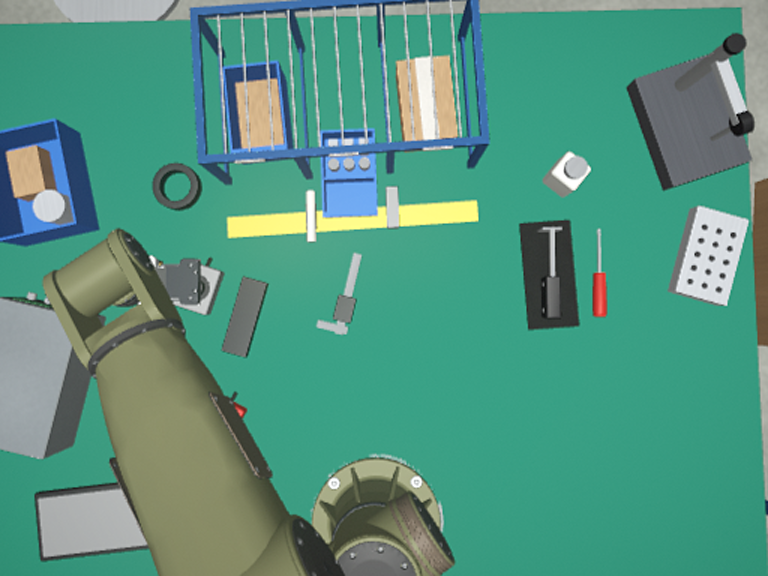

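View pics/t12c.png

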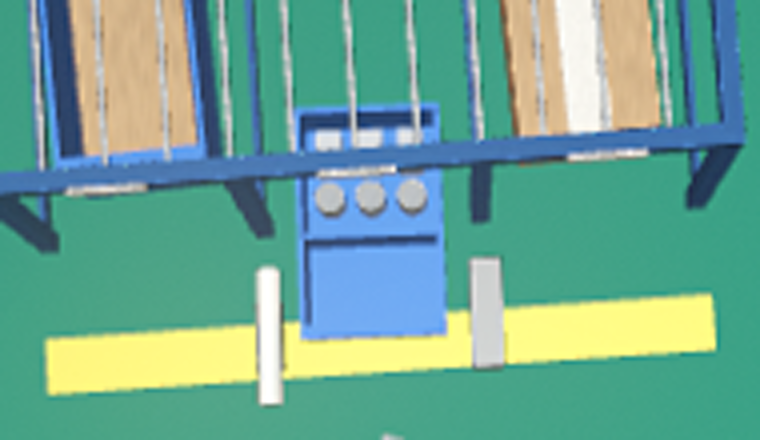

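View pics/s12.png

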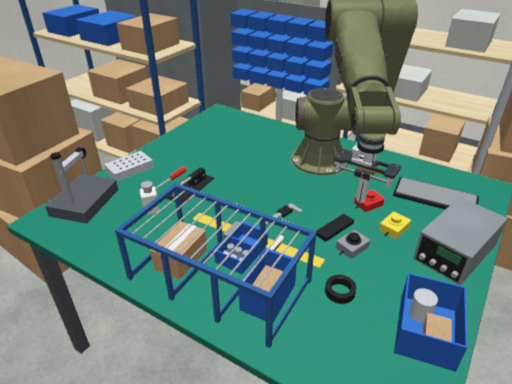

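```bash
python3 -c "
from h import *
print(manip.sign_off())"
```

```text
the job is handed in; nothing more can be done
None
```

The job is done and handed in at 28 s, within the 72 s limit.

- **Tray:** I hooked the lip and dragged the tray about 112 mm with the hook alone. Its front edge now runs from (588, 89) to (591, −13), while the tape's middle line at y = 38 is at about x = 590. A last top picture, taken after the shutter press, shows it still there. The pen and the bit case beside it measured the same before and after the drag, and the other bystanders look unmoved.
- **Hook:** I stood it back upright on its pad at the pose I took it from, to about 0.5 mm as read at the gripper, and let go. The top picture shows it standing there.
- **Shutter:** After letting go of the hook, I pressed the grey box's key.
    - A light test touch of about 1.8 mm came first, to find the key's height; it was short of the first click.
    - I then held about 5.7 mm for roughly 0.5 s, pressed to about 10.8 mm, and released it.
    - In the wrist picture taken afterwards the key looks sprung back. The key joints are not readable, so these depths come from the arm's height readings.

**Check that disagreed slightly:** at full press the force read 9.4 N where I expected about 10.4 N. That is within about two spreads of the reading noise (0.5–0.6 N), and the arm's height put the second stage well past fully pressed.

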